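# Click the fuse dispenser round to green

### The job

A customer at the counter wants a green blade fuse. With a fingertip, gently flick the lobes on the edge of the round fuse dispenser to click its tray round until the compartment of green fuses has clicked into place under the white-framed outlet window. Do not grip, lift, shove or press hard on the dispenser, and leave it and the other goods on the counter standing where they are.

Things in the scene. Friction and masses are not known exactly. Their poses are not given: they have to be found in the camera images.
- dispenser: Round blade-fuse dispenser, about 1.8 kg, standing loose on rubber feet. Origin: centre of its underside (z = 0 on the counter), z up along the spindle, -x points to the outlet window. Dark steel foot 116 mm across, up to 20 mm high; above it the black fuse tray, 128 mm across, 22 to 40 mm high, turns about the spindle; fixed clear cover at 41 to 46 mm; chrome nut on top to 53 mm.
- outlet (a point): Middle of the outlet window in the clear cover (116 mm across, fixed, does not turn): 40 mm from the spindle towards the dispenser's -x, 42 mm above the counter. The window is framed in white, with a red arrow head at its inner end.
- green (a point): Middle of the compartment of green fuses, 40 mm from the spindle, 30 mm above the counter; turns with the tray. It is right when it lies under the outlet window. Eight compartments, one colour each, counter-clockwise from above: green, violet, tan, brown, red, blue, yellow, white.
- green_lobe (a point): Outer end of the green compartment's thumb lobe. Eight black lobes stick out of the tray's rim, 45 degrees apart, each in line with its compartment's middle: 15 mm wide, round-ended, from 64 to 84 mm from the spindle, 24 to 36 mm above the counter. Between them, outside the rim, is free space down to the counter, about 40 mm wide.
- tray (a joint): Turn of the tray, rad: 0 (or a full turn) with green under the outlet, growing counter-clockwise from above; endless either way. A spring roller clicks it in at every 45 degrees (0.785): pushed past half way it snaps on to the next click by itself, let go before half way it snaps back. A click takes 1 to 2 N at a lobe's end. It starts at a click, two to six clicks from green.
- plug_box: Yellow carton with a red band, 26 x 95 x 26 mm high, lying near the dispenser; loose, origin centre of the underside. Leave alone.
- bulb_box: White carton with an orange band, 42 x 42 x 65 mm high, standing near the dispenser; loose, origin centre of the underside. Leave alone.
- relay: Black cube relay on its pins, 28 x 28 x 34 mm high, near the dispenser; loose, origin centre of the underside. Leave alone.
- bearing: Steel ball bearing lying flat, 72 mm across, 17 mm high, near the dispenser; loose, origin centre of the underside. Leave alone.
- oil_bottle: Grey oil bottle with red label and black cap, 62 x 105 x 220 mm high; loose, origin centre of the underside. Leave alone.
- oil_filter: White and green spin-on oil filter, 76 mm across, 87 mm high; loose, origin centre of the underside. Leave alone.

How it is judged:
By the outcome, as a careful person would: the job done as asked, in the order asked, and still so for the second after the job is handed in, with the robot touching nothing.
It also fails if it takes over 58 s, if anything falls off the work surface, if the arm or the gripper's body presses on something with over 40 N, if the wrist force passes 120 N, or if a joint passes its speed limit or range.

### The arm

A 6-joint arm with a two-finger parallel gripper is mounted at the origin on the work surface. World frame = base frame: x ahead of the robot, y to its left, z up, the work surface at z = 0. Lengths are in m, angles in rad, forces in N, time in s.
With the tool pointing down it reaches from about 0.35 to 0.8 m from the base axis. Payload 7.3 kg.
Tool frame: the origin (TCP) lies midway between the tips of the shut fingers; the grasp point (between the pads) lies 19 mm behind it; z points along the fingers, y is the direction in which the jaws open and shut (so a half turn about z gives the same grasp; the last joint's range is limited). The gripper opens to 85 mm and grips with 20 to 120 N. Pads are 22 mm wide; open, the fingers measure 114 mm over their backs; the gripper's body (76 mm by 85 mm) begins 54 mm behind the grasp point. The pads swing forward as they close: fully open they stand 13 mm farther back than shut.
Start: joints at [1.127, 0.342, 1.524, -0, 1.275, -0.146], TCP at [0.154, 0.502, 0.231] pointing down, gripper open.
Joint ranges: [-2.53, 2.53], [-0.77, 2.02], [0.04, 2.7], [-1, 4.14], [0.28, 2.66], [-3.11, 3.11]. Speed limits (rad/s): [2.57, 2.57, 3.14, 3.14, 3.14, 3.14].

### API

Orientations are given as a rotation vector (axis times angle).
In Python, from station import manip gives the robot as it stands. Calls block until the motion is done:
- manip.movep(position, orientation): joint-space move of the TCP to a pose.
- manip.servo_line(position, attitude=None, rate=0.15, max_force=None): straight line of the TCP; attitude=None keeps the orientation; rate is the mean speed in m/s. With max_force (N) it stops when the force on the tool has changed by that much, and returns True; else False.
- manip.move_joints(angles): joint-space move.
- manip.gripper_to(opening, newtons=None): finger opening in m; newtons is the grip in N (None keeps the last); returns when the fingers have stopped.
- manip.wait(seconds).
- manip.ik(position, orientation): joint angles nearest the present ones, or None.
- manip.read_camera(name): name is "scene" or "top" or "wrist"; returns a dict with "image" (400x640x3 uint8, red, green, blue), "fx", "fy", "cx", "cy" (pixels), "extrinsics" (4x4, takes a point from world to camera coordinates); the wrist camera has in their place "T_tool_cam" (4x4, takes a point from camera to tool coordinates, whose origin is the TCP and whose axes are the flange's). Camera axes: x right, y up, looking along -z (the intrinsics and any distortion apply to the point x, -y, -z); pixel columns grow to the right and rows downward; lengths in m; the calibration is good to about 2 mm. A picture is of the moment at which its call begins: read the wrist's pose just before it. There is no depth.
A pose or a line that the arm cannot do raises manip.MotionError and nothing moves.
- manip.sign_off(): hands the job in, once; it reports no verdict.
Trained networks look in a picture, given as the dict that the camera call returned (one of the last four; its "shot" number tells which), for a name from the list of things; names that differ only in an ending like _2 or _b are one class to them, and where a whole thing is asked for, a point or a joint stands for the part that bears it (a point fixed in the world has none). Each returns a list of dicts, best first, with "confidence" (0 to 1); they miss things now and then, are a little off and sometimes report something else, mostly with a low value. They report only what shows in the picture. A call takes as long as a camera call.
- manip.regions_of(label, picture): "pixels" (400x640 bool, what is visible of it) and "position" ([column, row] in pixels, amid what is visible of it).
- manip.pinpoint(label, picture): "position" ([column, row] in pixels: a listed point, or the origin of a listed thing).
Readings, each from a call of its own:
- manip.read_clock(): time.
- manip.read_q(): joint angles.
- manip.read_joint_vel(): joint speeds.
- manip.read_joint_efforts(): joint torques, N m.
- manip.read_eef_pos(): TCP position.
- manip.read_orientation(): TCP orientation.
- manip.read_force(): force on the tool from outside, world axes, zero at the start.
- manip.read_moment(): the same for the moment, N m.
- manip.read_opening(): finger opening in m.
Only numpy, scipy, OpenCV 4.12 (cv2) and the standard library are available. Lean on these libraries where they do the work, as an engineer would, in place of code of your own. Each camera call takes 0.05 s, during which the arm holds its last target.

## Working session

There is one attempt and no reset: what is moved stays moved. The work goes in short steps, each a Python script; the robot and the scene stay as the last script left them, time stands still between calls to the robot, and variables do not carry over. Pictures are saved under pics/ and viewed, and the job is handed in when it is done.

```bash
ls; mkdir -p pics; python3 - <<'E'
from station import manip
import cv2
print(manip.read_clock(), manip.read_opening(), manip.read_orientation())
for n in ("scene","top","wrist"):
    p=manip.read_camera(n); cv2.imwrite(f"pics/a_{n}.png",cv2.cvtColor(p["image"],cv2.COLOR_RGB2BGR))
    print(n,[k for k in p],p["fx"],p["fy"],p["cx"],p["cy"])
    print(p.get("extrinsics",p.get("T_tool_cam")))
    for l in ("dispenser","outlet","green","green_lobe"):
        print(l,[(d["position"],round(d["confidence"],2)) for d in manip.pinpoint(l,p)])
    if n=="top":
        for l in ("plug_box","bulb_box","relay","bearing","oil_bottle","oil_filter"):
            print(l,[(d["position"],round(d["confidence"],2)) for d in manip.pinpoint(l,p)])
E
```

```text
pics
0.0 0.0854813320421705 [-4.65977341e-01 -3.10638205e+00  2.39993640e-03]
scene ['image', 'fx', 'fy', 'cx', 'cy', 'extrinsics', 'shot'] 376.6966768868655 376.6966768868655 323.41863730887064 202.8369225493921
[[ 0.60058433  0.79955992 -0.00154946 -0.34121836]
 [-0.58200255  0.43849464  0.68483245  0.27014265]
 [ 0.54824401 -0.41039785  0.72869892 -1.43307016]
 [ 0.          0.          0.          1.        ]]
dispenser [([344.2, 200.1], 0.77)]
outlet [([344.4, 183.3], 0.9)]
green [([357.0, 197.7], 0.92)]
green_lobe [([369.7, 191.7], 0.78)]
top ['image', 'fx', 'fy', 'cx', 'cy', 'extrinsics', 'shot'] 399.34362021767714 399.34362021767714 323.988953247324 200.98637099305287
[[-0.0083675  -0.99982636  0.01665017 -0.01336926]
 [ 0.99617909 -0.00688713  0.08706193 -0.53739504]
 [-0.08693214  0.01731504  0.99606375 -0.97571246]
 [ 0.          0.          0.          1.        ]]
dispenser [([275.5, 207.1], 0.71), ([246.4, 184.0], 0.53)]
outlet [([263.5, 215.7], 0.72)]
green [([261.2, 196.6], 0.76)]
green_lobe [([244.2, 185.6], 0.61)]
plug_box [([239.2, 172.6], 0.97)]
bulb_box [([331.3, 222.1], 0.57)]
relay [([217.9, 225.7], 0.69)]
bearing [([286.2, 263.7], 0.61)]
oil_bottle [([475.5, 192.2], 0.83)]
oil_filter [([143.6, 183.6], 0.56)]
wrist ['image', 'fx', 'fy', 'cx', 'cy', 'T_tool_cam', 'shot'] 315.28449750753003 315.28449750753003 323.90405227512167 200.44153315125027
[[ 4.13890904e-04  9.49802088e-01  3.12851118e-01  8.09279470e-02]
 [ 9.99999851e-01 -2.82033506e-04 -4.66723056e-04  3.45214505e-05]
 [-3.55060036e-04  3.12851264e-01 -9.49802064e-01 -1.42124965e-01]
 [ 0.00000000e+00  0.00000000e+00  0.00000000e+00  1.00000000e+00]]
dispenser []
outlet []
green []
green_lobe []
```

```bash
python3 - <<'E'
import cv2
a=cv2.imread("pics/a_top.png"); cv2.imwrite("pics/top_crop.png",cv2.resize(a[130:290,170:370],None,fx=4,fy=4,interpolation=cv2.INTER_CUBIC)[:600])
a=cv2.imread("pics/a_scene.png"); cv2.imwrite("pics/sc_crop.png",cv2.resize(a[130:270,250:450],None,fx=4,fy=4,interpolation=cv2.INTER_CUBIC))
E
```

```text
(no output)
```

View pics/a_top.png

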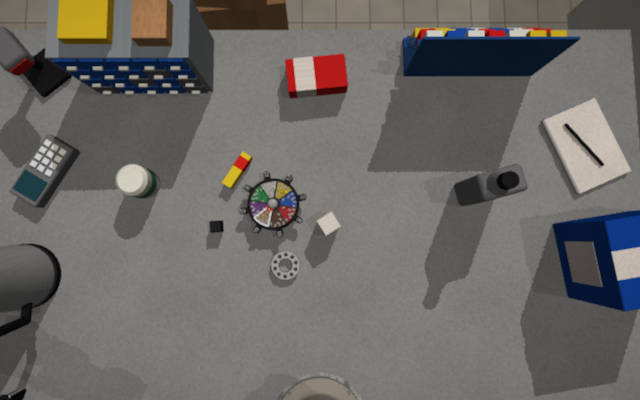

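View pics/a_scene.png

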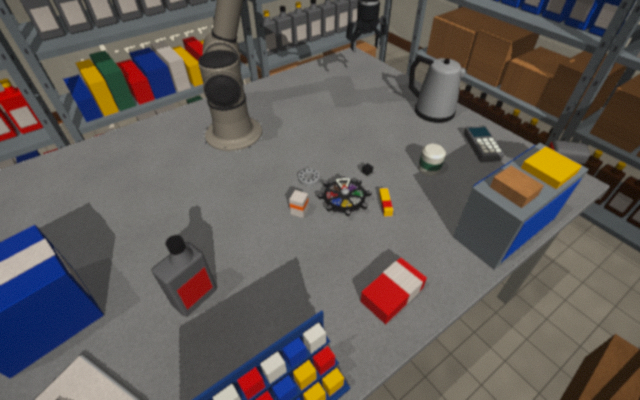

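View pics/top_crop.png

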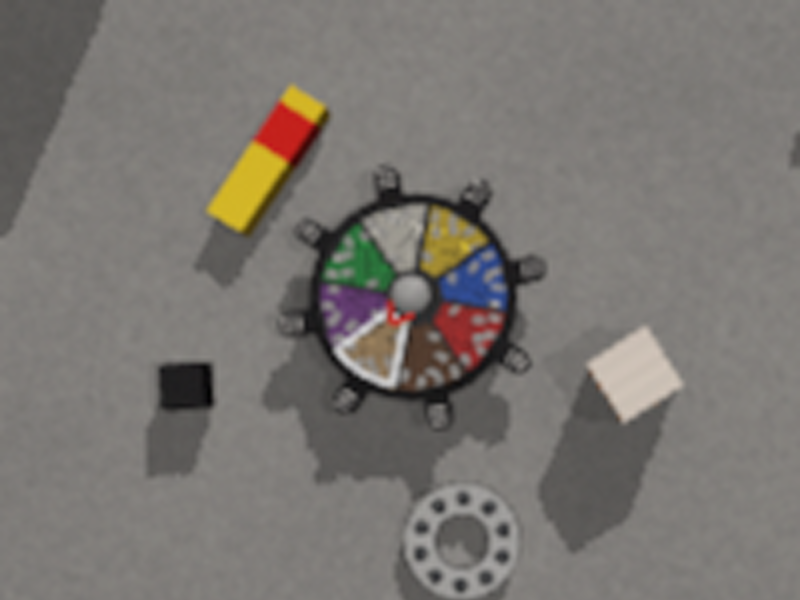

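View pics/sc_crop.png

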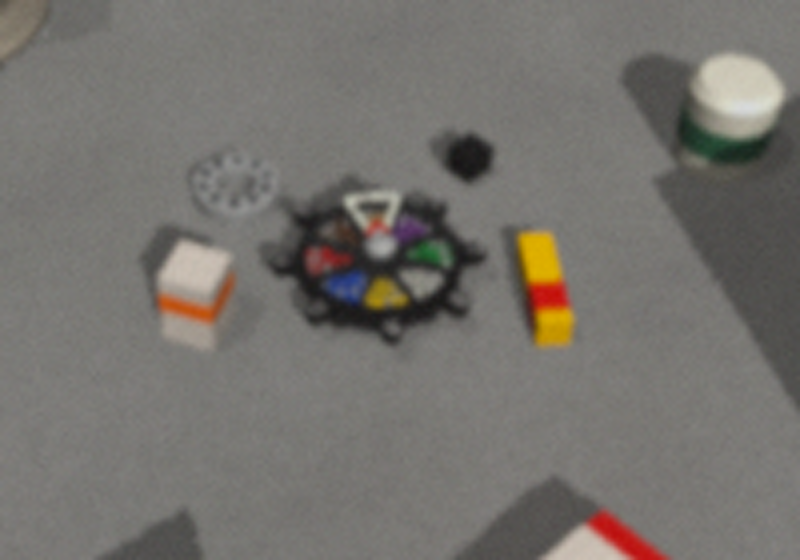

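```bash
cat > h.py <<'E'
import numpy as np
from station import manip
def ray(p,uv,z,T=None):
    # world point at height z; T: world<-cam
    if T is None: T=np.linalg.inv(np.array(p["extrinsics"]))
    d=np.array([(uv[0]-p["cx"])/p["fx"],-(uv[1]-p["cy"])/p["fy"],-1.0])
    d=T[:3,:3]@d; o=T[:3,3]
    return o+d*(z-o[2])/d[2]
E
python3 - <<'E'
from h import *
np.set_printoptions(precision=4,suppress=True)
p=manip.read_camera("top"); s=manip.read_camera("scene")
for n,uv,us,z in (("disp",(275.5,207.1),(344.2,200.1),0),("outlet",(263.5,215.7),(344.4,183.3),.042),("green",(261.2,196.6),(357,197.7),.03),("globe",(244.2,185.6),(369.7,191.7),.03),
 ("plug",(239.2,172.6),None,0),("bulb",(331.3,222.1),None,0),("relay",(217.9,225.7),None,0),("bearing",(286.2,263.7),None,0),("bottle",(475.5,192.2),None,0),("filter",(143.6,183.6),None,0)):
    print(n,ray(p,uv,z), ray(s,us,z) if us else '')
E
```

```text
disp [0.5245 0.106  0.    ] [0.5317 0.1093 0.    ]
outlet [0.5006 0.1309 0.042 ] [0.5058 0.129  0.042 ]
green [0.5487 0.1384 0.03  ] [0.5689 0.1279 0.03  ]
globe [0.5765 0.1807 0.03  ] [0.5728 0.1762 0.03  ]
plug [0.614  0.1993 0.    ] 
bulb [ 0.4852 -0.0361  0.    ] 
relay [0.4783 0.2518 0.    ] 
bearing [0.3812 0.0788 0.    ] 
bottle [ 0.5594 -0.4094  0.    ] 
filter [0.5871 0.4421 0.    ]
```

Top view: tan is under the white window (crop about 375,345). Green sits two positions clockwise of it, at about (360,260), so the tray needs two clicks counter-clockwise. Next I'll shut the gripper, hover and refine the dispenser pose with the wrist camera.

```bash
python3 - <<'E'
from h import *
import cv2
from scipy.spatial.transform import Rotation as R
np.set_printoptions(precision=4,suppress=True)
p=manip.read_camera("top")
print("nut",ray(p,(272.5,203.3),.053))
rot=R.from_rotvec(manip.read_orientation()).as_matrix(); print(rot)
manip.gripper_to(0.0,20)
# tool x (camera side) toward: try candidate orientations; x axis dir angle a
for a in np.deg2rad([180,-160,-135,-90,-45,-25,0,45,90]):
    x=np.array([np.cos(a),np.sin(a),0]); z=np.array([0,0,-1.]); y=np.cross(z,x)
    rv=R.from_matrix(np.c_[x,y,z]).as_rotvec()
    print(np.rad2deg(a), manip.ik([.61,.05,.03],rv), manip.ik([.43,.07,.03],rv) is not None)
E
```

```text
nut [0.5299 0.1078 0.053 ]
[[-0.956   0.2934  0.    ]
 [ 0.2934  0.956   0.0001]
 [-0.      0.0001 -1.    ]]
180.0 [-0.0434  0.7099  1.4985 -0.      0.9332 -1.6142] True
-160.0 [-0.0434  0.7099  1.4985  0.      0.9332 -1.9632] True
-135.0 [-0.0434  0.7099  1.4985 -0.      0.9332 -2.3996] True
-90.0 [-0.0434  0.7099  1.4985 -0.      0.9332  3.0982] False
-45.0 [-0.0434  0.7099  1.4985 -0.      0.9332  2.3128] True
-25.0 [-0.0434  0.7099  1.4985 -0.      0.9332  1.9638] True
0.0 [-0.0434  0.7099  1.4985 -0.      0.9332  1.5274] True
45.0 [-0.0434  0.7099  1.4985 -0.      0.9332  0.742 ] True
90.0 [-0.0434  0.7099  1.4985 -0.      0.9332 -0.0434] True
```

View pics/a_wrist.png

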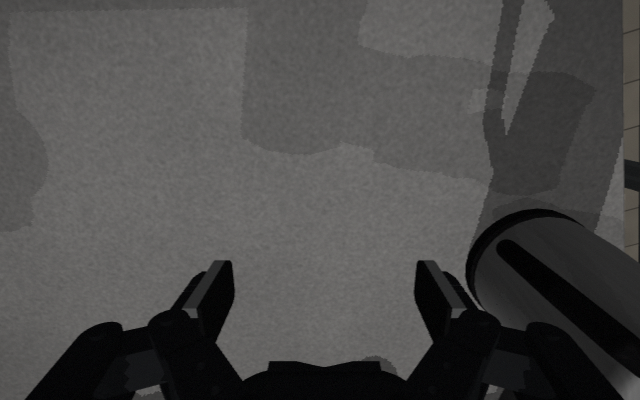

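```bash
cat >> h.py <<'E'
from scipy.spatial.transform import Rotation as R
def att(a):
    x=np.array([np.cos(a),np.sin(a),0]); z=np.array([0,0,-1.]); y=np.cross(z,x)
    return R.from_matrix(np.c_[x,y,z]).as_rotvec()
def wcam():
    T=np.eye(4); T[:3,3]=manip.read_eef_pos(); T[:3,:3]=R.from_rotvec(manip.read_orientation()).as_matrix()
    p=manip.read_camera("wrist"); return p,T@np.array(p["T_tool_cam"])
E
python3 - <<'E'
from h import *
import cv2
np.set_printoptions(precision=4,suppress=True)
a=np.deg2rad(-20); x=np.array([np.cos(a),np.sin(a),0])
manip.movep(np.array([.53,.108,.24])-.03*x,att(a)); manip.wait(.3)
p,T=wcam(); cv2.imwrite("pics/w1.png",cv2.cvtColor(p["image"],cv2.COLOR_RGB2BGR))
for l,z in (("dispenser",0),("outlet",.042),("green",.03),("green_lobe",.03)):
    print(l,[(d["position"],round(d["confidence"],2),ray(p,d["position"],z,T)) for d in manip.pinpoint(l,p)])
print(manip.read_clock(),manip.read_eef_pos(),manip.read_opening())
E
```

```text
dispenser [([323.5, 138.5], 0.74, array([0.5318, 0.1084, 0.    ]))]
outlet [([315.9, 178.8], 0.59, array([0.4981, 0.1296, 0.042 ]))]
green [([222.0, 93.2], 0.17, array([0.6165, 0.1918, 0.03  ]))]
green_lobe [([251.2, 128.0], 0.87, array([0.573 , 0.1775, 0.03  ])), ([234.1, 217.3], 0.39, array([0.4841, 0.2396, 0.03  ]))]
4.3917 [0.5018 0.1183 0.24  ] -0.00012309333586085677
```

View pics/w1.png

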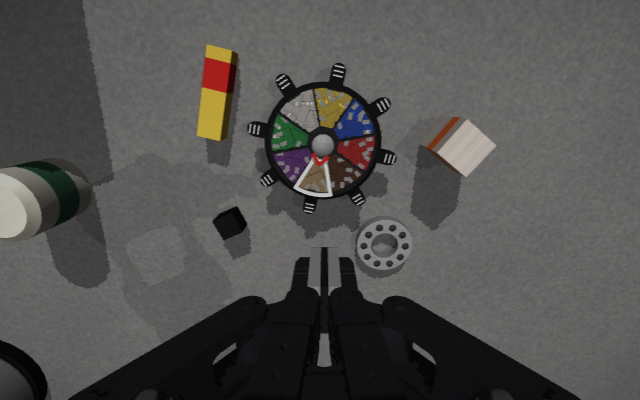

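The wrist view agrees: nut at (322,145), lobe ends from (337,64) round to (278,75), and tan under the white frame at (313,180). The shut fingertip is about 17 mm wide.

```bash
python3 - <<'E'
from h import *
from scipy.optimize import least_squares
np.set_printoptions(precision=4,suppress=True)
p,T=wcam()
print("nut",ray(p,(322.5,145),.052,T))
px=[(338,64),(389,100),(396,159),(362,205),(309,213),(262,185),(248,128),(278,75)]
P=np.array([ray(p,u,.031,T)[:2] for u in px])
r=least_squares(lambda v:np.hypot(*(P-v[:2]).T)-v[2],[.53,.108,.084]); print("circle",r.x,r.fun)
d=P-r.x[:2]; print(np.rad2deg(np.arctan2(d[:,1],d[:,0])))
E
```

```text
nut [0.5322 0.1089 0.052 ]
circle [0.5301 0.1093 0.0841] [-0.0008  0.0002 -0.0002  0.0009 -0.0009  0.0005 -0.0006  0.001 ]
[ -30.7549  -76.4017 -121.4055 -167.1481  148.5112  103.7428   57.9448
   13.1376]
```

```bash
cat >> h.py <<'E'
C=np.array([.531,.109])
def pt(deg,r,z):
    a=np.deg2rad(deg); return np.array([C[0]+r*np.cos(a),C[1]+r*np.sin(a),z])
def arc(d0,d1,r,z,step=5,rate=.06,mf=8):
    n=int(np.ceil(abs(d1-d0)/step))
    for d in np.linspace(d0,d1,n+1)[1:]:
        hit=manip.servo_line(pt(d,r,z),att(np.deg2rad(d)),rate=rate,max_force=mf)
        f=np.array(manip.read_force())-F0; print(round(d,1),hit,f.round(2))
        if hit: return True
    return False
F0=np.zeros(3)
E
python3 - <<'E'
import h; from h import *
import cv2
manip.movep(pt(-53.5,.082,.12),att(np.deg2rad(-53.5)))
print(manip.servo_line(pt(-53.5,.082,.024),rate=.08,max_force=5),manip.read_eef_pos())
p=manip.read_camera("wrist"); cv2.imwrite("pics/w2.png",cv2.cvtColor(p["image"],cv2.COLOR_RGB2BGR))
p=manip.read_camera("top"); cv2.imwrite("pics/t2.png",cv2.resize(cv2.cvtColor(p["image"],cv2.COLOR_RGB2BGR)[130:290,170:370],None,fx=3.5,fy=3.5))
print(manip.read_force(),manip.read_clock())
E
```

```text
False [0.58018191 0.04306172 0.02453991]
[-0.35303083  0.35813109 -0.158574  ] 6.5833
```

View pics/w2.png

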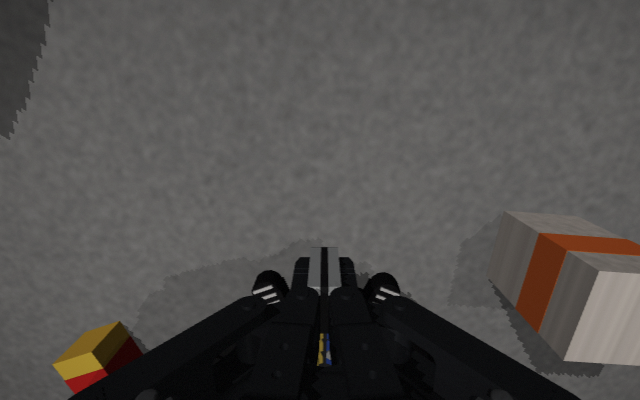

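View pics/t2.png

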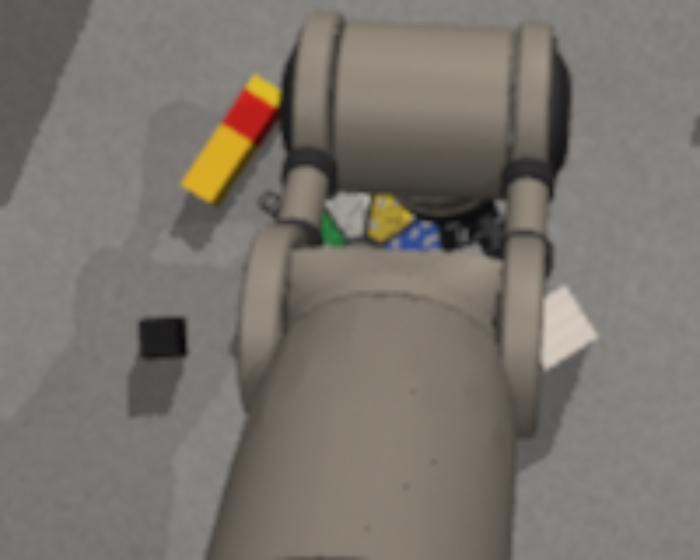

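The fingertip sits midway between the lobes seen at (268,290) and (382,288). I'll push the first click.

```bash
python3 - <<'E'
import h; from h import *
import cv2
h.F0=np.array(manip.read_force())
print(arc(-53.5,-9,.082,.024,step=6.4))
manip.wait(.3); print(np.array(manip.read_force())-h.F0)
p=manip.read_camera("wrist"); cv2.imwrite("pics/w3.png",cv2.cvtColor(p["image"],cv2.COLOR_RGB2BGR))
p=manip.read_camera("scene"); cv2.imwrite("pics/s3.png",cv2.resize(cv2.cvtColor(p["image"],cv2.COLOR_RGB2BGR)[130:270,250:450],None,fx=4,fy=4))
print(manip.read_clock())
E
```

```text
-47.1 False [ 0.39 -0.34  0.  ]
-40.8 False [-0.21 -1.46  1.52]
-34.4 False [-0.8  -0.58 -0.49]
-28.1 False [-0.09  0.5  -0.  ]
-21.7 False [ 1.09 -0.38 -0.02]
-15.4 False [ 0.47 -0.2   0.34]
-9.0 False [ 0.47 -1.09 -0.15]
False
[ 0.50424502 -0.38528603 -0.6304601 ]
9.0833
```

View pics/w3.png

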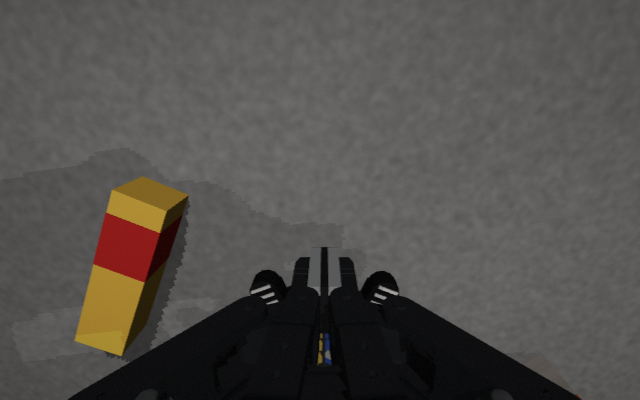

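View pics/s3.png

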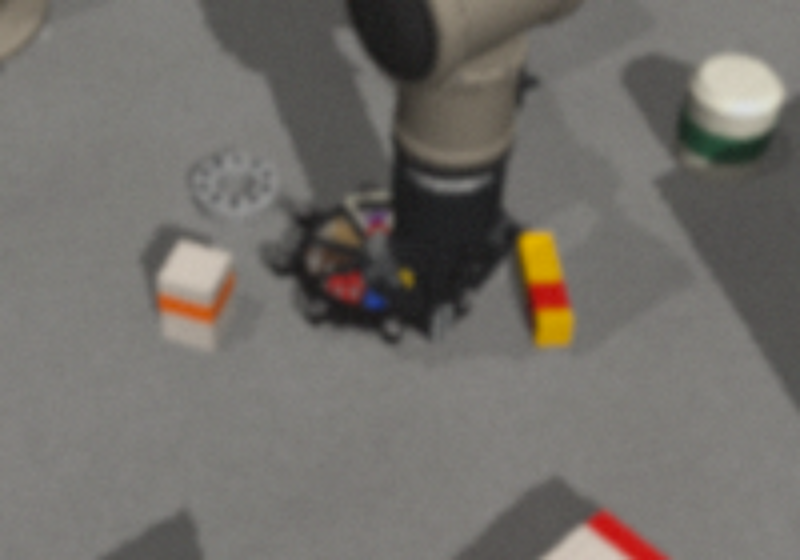

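The first click worked: violet is now under the window, at about (375,222). I'll lift clear and repeat the stroke in the same free sector, away from the yellow carton.

```bash
python3 - <<'E'
import h; from h import *
import cv2
np.set_printoptions(precision=4,suppress=True)
manip.servo_line(pt(-9,.082,.10),rate=.1)
manip.movep(pt(-53.5,.082,.10),att(np.deg2rad(-53.5)))
print(manip.servo_line(pt(-53.5,.082,.024),rate=.08,max_force=5))
h.F0=np.array(manip.read_force())
hit=arc(-53.5,-9,.082,.024,step=6.4)
if not hit:
    manip.wait(.3); manip.servo_line(pt(-9,.082,.10),rate=.1)
    a=np.deg2rad(-20); x=np.array([np.cos(a),np.sin(a),0])
    manip.servo_line(pt(-9,.082,.24),rate=.15)
    manip.movep(np.array([.53,.108,.24])-.03*x,att(a)); manip.wait(.3)
p,T=wcam(); cv2.imwrite("pics/w4.png",cv2.cvtColor(p["image"],cv2.COLOR_RGB2BGR))
for l,z in (("dispenser",0),("outlet",.042),("green",.03),("green_lobe",.03)):
    print(l,[(d["position"],round(d["confidence"],2),ray(p,d["position"],z,T)) for d in manip.pinpoint(l,p)])
print(manip.read_clock())
E
```

```text
False
-47.1 False [ 0.01 -1.09  1.28]
-40.8 False [ 0.23 -0.97  2.08]
-34.4 False [ 0.49 -1.    1.64]
-28.1 False [-0.32 -0.33  0.71]
-21.7 False [0.31 1.17 0.53]
-15.4 False [ 0.52 -0.11  1.13]
-9.0 False [-0.44 -0.5   1.53]
dispenser [([320.8, 139.6], 0.7, array([0.5323, 0.1111, 0.    ]))]
outlet [([315.0, 178.5], 0.67, array([0.4994, 0.1296, 0.042 ]))]
green []
green_lobe [([311.2, 212.9], 0.66, array([0.4587, 0.15  , 0.03  ]))]
17.2583
```

View pics/w4.png

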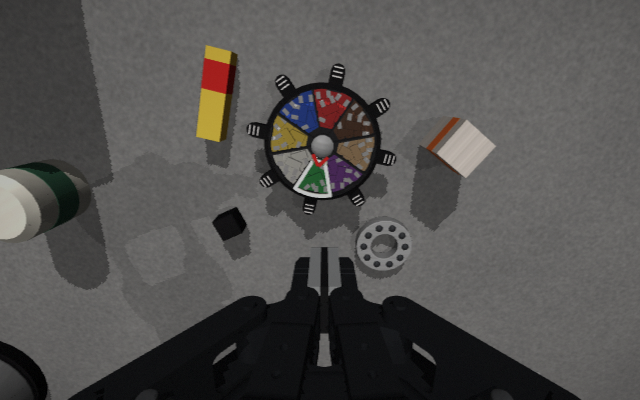

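Green is under the white frame at (315,180). The lobes, frame, carton, relay and bearing sit at the same pixels as before, so nothing has moved. Handing in.

```bash
python3 - <<'E'
from station import manip
manip.sign_off()
E
```

```text
the job is handed in; nothing more can be done
```

The green compartment is clicked in under the white-framed outlet window, and I handed the job in at about 17 s.

- **What I did:** Tan was under the window at the start. With the shut fingertip I pushed one lobe through a click counter-clockwise, then lifted, came back and did the same again. The force readings, taken after each few millimetres, stayed below about 2.5 N, and the 8 N force stop never tripped.
- **Last wrist picture, arm lifted clear:**
  - Green lies under the outlet window at pixel (315,180), and the lobes stand at the same click angles as before.
  - The dispenser's nut and window frame show within about 1 pixel of where they were, and the two cartons, relay and bearing are where they were.
- **Checks that disagreed or are missing:**
  - The network did not report the "green" point in that last picture. I judged it from the picture itself and from the green lobe, which the network placed in line with the outlet.
  - The network's dispenser position differed by 2 to 3 mm from its first reading, which is about as far off as it usually is.
  - I did not check the oil bottle again after the move. The arm never went near it.

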